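# Fit the tray divider and move the snack tins out of the deep caddy

## Robot

A 6-joint arm with a two-finger parallel gripper is mounted at the origin on the work surface. World frame = base frame: x ahead of the robot, y to its left, z up, the work surface at z = 0. Lengths are in m, angles in degrees, forces in N, time in s.
With the tool pointing down it reaches from about 0.4 to 0.825 m from the base axis. Payload 7 kg.
Tool frame: the origin (TCP) lies midway between the tips of the shut fingers; the grasp point (between the pads) lies 19 mm behind it; z points along the fingers, y is the direction in which the jaws open and shut (so a half turn about z gives the same grasp; the last joint's range is limited). The gripper opens to 88 mm and grips with 3 to 60 N. Pads are 19 mm wide; open, the fingers measure 130 mm over their backs; the gripper's body (78 mm by 193 mm) begins 47 mm behind the grasp point.
Start: joints at [-52.706, 20.546, 0.682, 0, -70.136, -16.507], TCP at [0.24, -0.631, 0.227] pointing down, gripper open.
Joint ranges: [-176.03, 176.03], [-82.01, 121.73], [-58.28, 71.71], [-173.87, 95.51], [-174.79, -0.11], [-173.66, 173.66]. Speed limits (degrees/s): [136.94, 136.94, 172.46, 180, 180, 180].

## Interface

Orientations are given as a 3x3 rotation matrix whose columns are the frame's x, y, z axes.
In Python, from rig import robot gives the robot as it stands. Calls block until the motion is done:
- robot.goto(position, orientation): joint-space move of the TCP to a pose.
- robot.servo_line(position, ori=None, speed=0.15): straight line of the TCP; ori=None keeps the orientation; speed is the mean speed in m/s.
- robot.movej(angles): joint-space move.
- robot.move_gripper(opening): opening from 0.0 (shut) to 1.0 (fully open); the grip force is fixed at half the most; returns when the fingers have stopped.
- robot.dwell(seconds).
- robot.ik(position, orientation): joint angles nearest the present ones, or None.
- robot.grab_frame(name): name is "scene" or "top" or "wrist"; returns (picture, depth): 420x560x3 uint8, red, green, blue; 420x560 float32, m along the optical axis (not along the pixel's ray), 0 where there is no reading.
- robot.camera_info(name): a dict with "vfov" (degrees; the focal length in pixels is half the picture's height over the tangent of half this angle, whatever the lens; pixels are square), "cx", "cy" (the principal point, pixels), "k1" (the pictures are not rectified: a ray, as slopes to the right and down, at radius r is drawn at 1 + k1 r^2 times it, then the intrinsics apply), "view" (4x4, takes a point from world to camera coordinates); the wrist camera has in their place "T_tool_cam" (4x4, takes a point from camera to tool coordinates, whose origin is the TCP and whose axes are the flange's). Camera axes: x right, y down, z forward; pixel columns grow to the right and rows downward; lengths in m; the calibration is good to about 2 mm. A picture is of the moment at which its call begins: read the wrist's pose just before it. camera_info takes no time and is no camera call.
A pose or a line that the arm cannot do raises robot.Unreachable and nothing moves.
- robot.job_done(): hands the job in, once; it reports no verdict.
Readings, each from a call of its own:
- robot.read_t(): time.
- robot.read_qpos(): joint angles.
- robot.read_qvel(): joint speeds.
- robot.read_effort(): joint torques, N m.
- robot.read_position(): TCP position.
- robot.read_tcp_rot(): TCP orientation.
- robot.read_force(): force on the tool from outside, world axes, zero at the start.
- robot.read_ft_torque(): the same for the moment, N m.
- robot.read_grip_width(): opening from 0.0 (shut) to 1.0 (fully open).
Only numpy, scipy, OpenCV 4.12 (cv2) and the standard library are available. Lean on these libraries where they do the work, as an engineer would, in place of code of your own. Each camera call takes 0.05 s, during which the arm holds its last target. There are 200 camera calls.

## Task

Fit the bamboo divider into the grey slotted tray first, pressed fully home with every tooth in its own slot. Then lift every snack tin (their number varies) out of the deep caddy wells and stand each one upright on the tray floor in a compartment of its own, leaving the divider seated and the plate, bowl, green snack box and fork where they are.

Things in the scene. Friction and masses are not known exactly. Their poses are not given: they have to be found in the camera images.
- caddy: Fixed steel caddy, 220 (its x) by 202 (y) mm, 98 mm high, left or right of centre. Origin: centre of underside. Six deep narrow open-topped wells, centres at x -54/+54, y -66/0/+66 mm; each 104 (x) by 62 (y) mm inside, floor 4 mm above the shelf, 94 mm deep, walls 4 mm thick. Fully opened fingers may not fit in.
- tray: Fixed grey plastic tray, 142 (its x) by 200 (y) mm, walls 5 mm thick, rim 34 mm above the shelf; on the side away from the caddy. Origin: centre of underside. Its floor, 20 mm above the shelf, has four slots running the full inner length along x, at y -81, -27, +27, +81 mm, each 9 mm wide and 14 mm deep.
- divider: Loose bamboo divider, 120 g. Origin: centre, at tooth-tip level (heights from there). Spine along its y: 170 long, 10 thick, 13-31 mm up; grip rib on it 64 long (y), 12 thick (x), to 49 mm up. Four cross plates at y -81, -27, 27, 81 mm: 124 long (x), 4 thick, 15-33 mm up, each with a tooth below, 50 long (x), 4 thick, 0-15 mm. Fits either way round; seated, the spine rests on the tray floor.
- seat (a point): Point of the tray where the divider's origin lies when it is fully seated: tray centre, 7 mm above the shelf, axes as the tray's.
- tin0: Loose square aluminium snack tin, upright, 36 by 36 mm, 64 mm tall, 90 g (hidden variation). Origin: centre of the underside, z up. If present it stands on the floor of one of the caddy's wells, near the middle (its top about 30 mm below the caddy's rim); some tins are absent. All tins are alike.
- tin1: Loose square aluminium snack tin, upright, 36 by 36 mm, 64 mm tall, 90 g (hidden variation). Origin: centre of the underside, z up. If present it stands on the floor of one of the caddy's wells, near the middle (its top about 30 mm below the caddy's rim); some tins are absent. All tins are alike.
- tin2: Loose square aluminium snack tin, upright, 36 by 36 mm, 64 mm tall, 90 g (hidden variation). Origin: centre of the underside, z up. If present it stands on the floor of one of the caddy's wells, near the middle (its top about 30 mm below the caddy's rim); some tins are absent. All tins are alike.
- tin3: Loose square aluminium snack tin, upright, 36 by 36 mm, 64 mm tall, 90 g (hidden variation). Origin: centre of the underside, z up. If present it stands on the floor of one of the caddy's wells, near the middle (its top about 30 mm below the caddy's rim); some tins are absent. All tins are alike.
- tin4: Loose square aluminium snack tin, upright, 36 by 36 mm, 64 mm tall, 90 g (hidden variation). Origin: centre of the underside, z up. If present it stands on the floor of one of the caddy's wells, near the middle (its top about 30 mm below the caddy's rim); some tins are absent. All tins are alike.
- tin5: Loose square aluminium snack tin, upright, 36 by 36 mm, 64 mm tall, 90 g (hidden variation). Origin: centre of the underside, z up. If present it stands on the floor of one of the caddy's wells, near the middle (its top about 30 mm below the caddy's rim); some tins are absent. All tins are alike.
- cell0 (a point): Middle of one of the six compartments that the seated divider makes, on the tray floor (20 mm above the shelf), at tray x -36, y -54 mm. The compartment is 50 mm along y between plates that end 20 mm above the tray floor, and 61 mm along x between spine and side wall; axes as the tray's.
- cell1 (a point): Middle of one of the six compartments that the seated divider makes, on the tray floor (20 mm above the shelf), at tray x -36, y +0 mm. The compartment is 50 mm along y between plates that end 20 mm above the tray floor, and 61 mm along x between spine and side wall; axes as the tray's.
- cell2 (a point): Middle of one of the six compartments that the seated divider makes, on the tray floor (20 mm above the shelf), at tray x -36, y +54 mm. The compartment is 50 mm along y between plates that end 20 mm above the tray floor, and 61 mm along x between spine and side wall; axes as the tray's.
- cell3 (a point): Middle of one of the six compartments that the seated divider makes, on the tray floor (20 mm above the shelf), at tray x +36, y -54 mm. The compartment is 50 mm along y between plates that end 20 mm above the tray floor, and 61 mm along x between spine and side wall; axes as the tray's.
- cell4 (a point): Middle of one of the six compartments that the seated divider makes, on the tray floor (20 mm above the shelf), at tray x +36, y +0 mm. The compartment is 50 mm along y between plates that end 20 mm above the tray floor, and 61 mm along x between spine and side wall; axes as the tray's.
- cell5 (a point): Middle of one of the six compartments that the seated divider makes, on the tray floor (20 mm above the shelf), at tray x +36, y +54 mm. The compartment is 50 mm along y between plates that end 20 mm above the tray floor, and 61 mm along x between spine and side wall; axes as the tray's.
- plate: Bystander: round stainless three-compartment plate, 200 mm across, 20 mm high. Origin: centre of the underside.
- bowl: Bystander: white ceramic dip bowl, 100 mm across, 45 mm high. Origin: centre of the underside.
- snackbox: Bystander: green plastic snack box with a latch, 156 by 106 mm, 56 mm high. Origin: centre of the underside.
- fork: Bystander: bamboo fork, 172 mm long, 6 mm thick, lying on the shelf. Origin: near its middle.
Not all that is in view belongs to the job. What is shaped like the tin1 but orange is not meant.

How it is judged (in metres and radians):
On the way, in this order (a step that is already met when the one before it is completed fails the run):
1. the divider is seated in the tray, all four teeth in their slots, before the tins are in (horizontal distance between divider and seat below 0.007 m and z of divider in the frame of seat below 0.003 m and angle between the y axis of divider and the y axis of tray, either way round below 0.08 rad and angle between divider's own z axis and vertical below 0.06 rad), for 0.3 s.
2. every tin stands in a compartment of the tray ((horizontal distance between tin0 and cell0 below 0.018 m or horizontal distance between tin0 and cell1 below 0.018 m or horizontal distance between tin0 and cell2 below 0.018 m or horizontal distance between tin0 and cell3 below 0.018 m or horizontal distance between tin0 and cell4 below 0.018 m or horizontal distance between tin0 and cell5 below 0.018 m) and z of each of tin0, tin1, tin2, tin3, tin4, tin5 in the frame of seat below 0.017 m and angle between each of tin0, tin1, tin2, tin3, tin4, tin5's own z axis and vertical below 0.1 rad and linear speed of each of tin0, tin1, tin2, tin3, tin4, tin5 below 0.02 m/s and (horizontal distance between tin1 and cell0 below 0.018 m or horizontal distance between tin1 and cell1 below 0.018 m or horizontal distance between tin1 and cell2 below 0.018 m or horizontal distance between tin1 and cell3 below 0.018 m or horizontal distance between tin1 and cell4 below 0.018 m or horizontal distance between tin1 and cell5 below 0.018 m) and (horizontal distance between tin2 and cell0 below 0.018 m or horizontal distance between tin2 and cell1 below 0.018 m or horizontal distance between tin2 and cell2 below 0.018 m or horizontal distance between tin2 and cell3 below 0.018 m or horizontal distance between tin2 and cell4 below 0.018 m or horizontal distance between tin2 and cell5 below 0.018 m) and (horizontal distance between tin3 and cell0 below 0.018 m or horizontal distance between tin3 and cell1 below 0.018 m or horizontal distance between tin3 and cell2 below 0.018 m or horizontal distance between tin3 and cell3 below 0.018 m or horizontal distance between tin3 and cell4 below 0.018 m or horizontal distance between tin3 and cell5 below 0.018 m) and (horizontal distance between tin4 and cell0 below 0.018 m or horizontal distance between tin4 and cell1 below 0.018 m or horizontal distance between tin4 and cell2 below 0.018 m or horizontal distance between tin4 and cell3 below 0.018 m or horizontal distance between tin4 and cell4 below 0.018 m or horizontal distance between tin4 and cell5 below 0.018 m) and (horizontal distance between tin5 and cell0 below 0.018 m or horizontal distance between tin5 and cell1 below 0.018 m or horizontal distance between tin5 and cell2 below 0.018 m or horizontal distance between tin5 and cell3 below 0.018 m or horizontal distance between tin5 and cell4 below 0.018 m or horizontal distance between tin5 and cell5 below 0.018 m)), for 0.2 s.
At the end, for the whole second after the job is handed in: The divider is fully down (within 3 mm) in the tray, within 7 mm of its seat and aligned within 0.08 rad; every tin present stands upright (within 0.1 rad) on the tray floor (within 4 mm), within 18 mm of the middle of a compartment, one per compartment; all released and at rest (all of step 1 and all of step 2 and linear speed of divider below 0.02 m/s); the robot touches nothing.
It fails at once if the plate is moved by more than 30 mm (distance of plate from where it was at the start of the episode above 0.03 m).
It fails at once if the bowl is moved by more than 30 mm (distance of bowl from where it was at the start of the episode above 0.03 m).
It fails at once if the snackbox is moved by more than 30 mm (distance of snackbox from where it was at the start of the episode above 0.03 m).
It fails at once if the fork is moved by more than 30 mm (distance of fork from where it was at the start of the episode above 0.03 m).
Of tin0, tin1, tin2, tin3, tin4, tin5 only 4 to 6 are there at a start; the rules pass over those that are not, and their reading is None.
At some moment in a run one of divider may be knocked a few centimetres aside while the robot is not near it.
It also fails if it takes over 210 s, if anything falls off the work surface, if the arm or the gripper's body presses on something with over 40 N, if the wrist force passes 120 N, or if a joint passes its speed limit or range.

## Working session

There is one attempt and no reset: what is moved stays moved. The work goes in short steps, each a Python script; the robot and the scene stay as the last script left them, time stands still between calls to the robot, and variables do not carry over. Pictures are saved under pics/ and viewed, about 12 in all and at most 16, crops included, and the job is handed in when it is done.

```bash
mkdir -p pics
cat > h.py <<'E'
import numpy as np, cv2
from rig import robot
def snap(name):
    T=None
    if name=='wrist':
        T=np.eye(4);T[:3,:3]=robot.read_tcp_rot();T[:3,3]=robot.read_position()
    im,d=robot.grab_frame(name);c=robot.camera_info(name)
    W=T@np.array(c['T_tool_cam']) if T is not None else np.linalg.inv(np.array(c['view']))
    return im,d,c,W
def cloud(s):
    im,d,c,W=s
    f=d.shape[0]/2/np.tan(np.radians(c['vfov'])/2)
    v,u=np.mgrid[:d.shape[0],:d.shape[1]].astype(float)
    x=(u-c['cx'])/f;y=(v-c['cy'])/f
    a,b=x.copy(),y.copy()
    for _ in range(8):
        k=1+c['k1']*(a*a+b*b);a,b=x/k,y/k
    P=np.stack([a*d,b*d,d],-1)@W[:3,:3].T+W[:3,3]
    P[d<=0]=np.nan
    return P
def save(n,im,crop=None,s=1):
    if crop: im=im[crop[1]:crop[3],crop[0]:crop[2]]
    cv2.imwrite('pics/'+n,cv2.resize(im[:,:,::-1],None,fx=s,fy=s,interpolation=cv2.INTER_CUBIC))
def down(deg): # tool y axis (jaw dir) at angle deg+90, x axis at deg
    a=np.radians(deg);return np.array([[np.cos(a),np.sin(a),0],[np.sin(a),-np.cos(a),0],[0,0,-1]])
E
python3 - <<'E'
from h import *
for n in('scene','top'):
    s=snap(n);save(n+'0.png',s[0],s=1.4);np.savez(n+'0.npz',im=s[0],P=cloud(s));print(n,s[2],s[3][:3])
print(robot.read_tcp_rot(),robot.camera_info('wrist'))
E
```

```text
scene {'vfov': 55.18149995164374, 'cx': 280.6378745531426, 'cy': 205.61526874399496, 'k1': -0.03825395786391441, 'view': array([[ 0.67099332,  0.74142496,  0.00754987, -0.37301374],
       [ 0.61706957, -0.55274777, -0.56008486, -0.30274905],
       [-0.41108772,  0.38047199, -0.82840084,  1.55810593],
       [ 0.        ,  0.        ,  0.        ,  1.        ]])} [[ 0.67099332  0.61706957 -0.41108772  1.07762516]
 [ 0.74142496 -0.55274777  0.38047199 -0.48359784]
 [ 0.00754987 -0.56008486 -0.82840084  1.12398731]]
top {'vfov': 51.71544713145414, 'cx': 283.7257898183302, 'cy': 210.03483441847843, 'k1': -0.044263747454473416, 'view': array([[ 2.02428207e-02, -9.99794382e-01,  1.19279753e-03,
        -8.36731577e-03],
       [-9.94434395e-01, -2.02576480e-02, -1.03391789e-01,
         5.55137635e-01],
       [ 1.03394693e-01,  9.06782566e-04, -9.94639993e-01,
         1.39299956e+00],
       [ 0.00000000e+00,  0.00000000e+00,  0.00000000e+00,
         1.00000000e+00]])} [[ 2.02428207e-02 -9.94434395e-01  1.03394693e-01  4.08188575e-01]
 [-9.99794382e-01 -2.02576480e-02  9.06782566e-04  1.61703981e-03]
 [ 1.19279753e-03 -1.03391789e-01 -9.94639993e-01  1.44293972e+00]]
[[-9.34955136e-01 -3.54765368e-01 -6.53859407e-04]
 [-3.54765942e-01  9.34954204e-01  1.32788704e-03]
 [ 1.40240268e-04  1.47348185e-03 -9.99998905e-01]] {'vfov': 58.20227313549056, 'cx': 274.3446942963316, 'cy': 211.0705562976587, 'k1': -0.06033686442145305, 'T_tool_cam': array([[-8.07757150e-04, -9.52453087e-01, -3.04684204e-01,
         8.23943479e-02],
       [ 9.99999362e-01, -5.28601868e-04, -9.98700127e-04,
        -3.73099857e-04],
       [ 7.90158379e-04, -3.04684817e-01,  9.52452906e-01,
        -1.57599440e-01],
       [ 0.00000000e+00,  0.00000000e+00,  0.00000000e+00,
         1.00000000e+00]])}
```

View pics/top0.png

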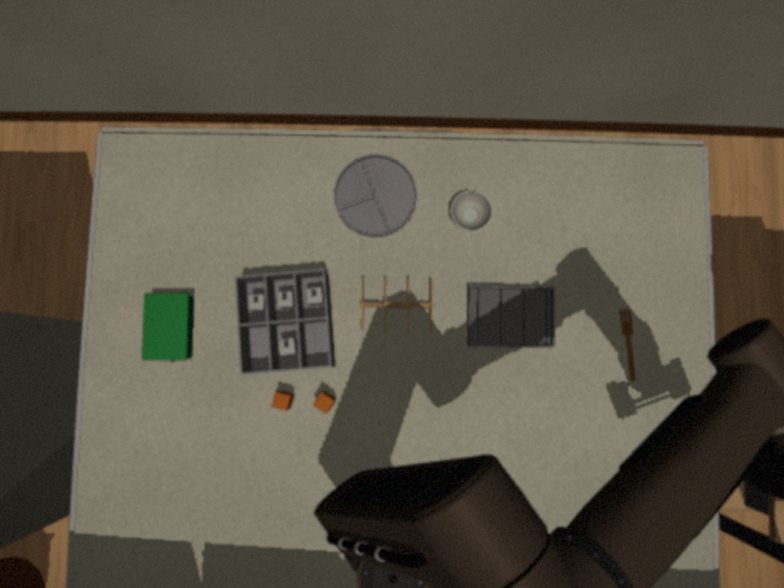

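View pics/scene0.png

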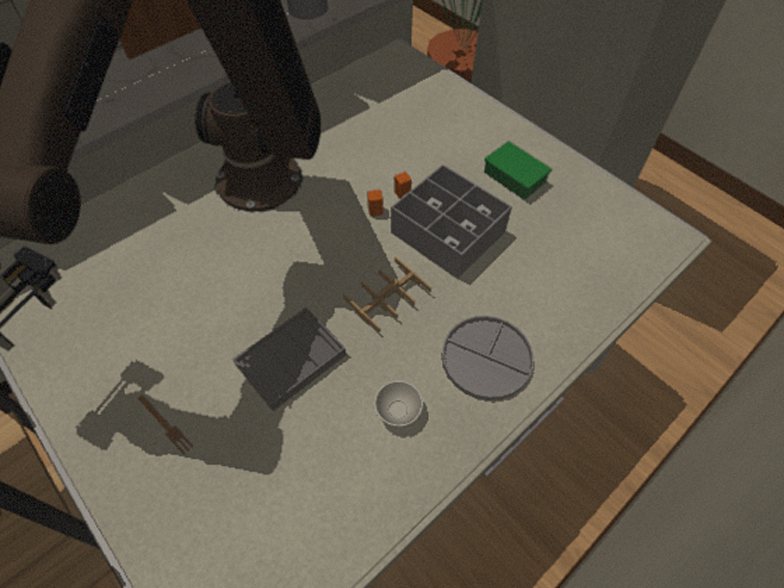

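The pictures show the caddy at (285,320), the tray at (511,314) and the divider at (396,303), in top picture pixels. There are four white-topped tins, at (257,297), (285,295), (314,293) and (289,343). The two orange lookalikes at (283,400) and (324,402) stand outside the caddy, so I'll leave them.

Run:
```python
from h import *
z=np.load('top0.npz');P=z['P']
def reg(x0,y0,x1,y1,lo,hi,n):
    Q=P[int(y0/1.4):int(y1/1.4),int(x0/1.4):int(x1/1.4)].reshape(-1,3)
    Q=Q[(Q[:,2]>lo)&(Q[:,2]<hi)]
    r=cv2.minAreaRect((Q[:,:2]*1000).astype(np.float32));print(n,len(Q),np.round(r[0],1),np.round(r[1],1),r[2],Q[:,2].mean());return Q
reg(225,255,345,385,.085,.11,'caddy')
reg(455,270,565,360,.026,.045,'tray')
reg(350,265,440,340,.012,.06,'div')
reg(350,265,440,340,.040,.06,'rib')
for n,(x,y) in dict(a=(257,297),b=(285,295),c=(314,293),d=(289,343),e=(256,345),f=(316,340)).items():
    Q=P[int(y/1.4)-6:int(y/1.4)+7,int(x/1.4)-6:int(x/1.4)+7].reshape(-1,3);print(n,np.nanpercentile(Q[:,2],[5,25,50,75,95]).round(3)); Q=Q[(Q[:,2]>.06)&(Q[:,2]<.078)]; print(len(Q),Q.mean(0).round(3))
```

```text
caddy 845 [483.3 257.9] [218.1 201.6] 6.154682159423828 0.0962027109957401
tray 413 [ 509.6 -263.2] [200.1 140. ] 89.3928451538086 0.03300637854583486
div 391 [529.4   6.2] [123.6 167. ] 0.45455536246299744 0.034257475232166754
rib 77 [513.2   4.5] [41.9 58.4] 1.4229780435562134 0.048925568415788136
a [0.    0.005 0.065 0.07  0.096]
82 [0.53  0.325 0.068]
b [0.001 0.006 0.065 0.068 0.072]
94 [0.539 0.261 0.068]
c [0.002 0.01  0.066 0.069 0.072]
114 [0.546 0.194 0.068]
d [0.005 0.045 0.067 0.07  0.075]
110 [0.431 0.25  0.069]
e [0.001 0.004 0.006 0.01  0.04 ]
0 [nan nan nan]
f [-0.001  0.002  0.005  0.007  0.009]
0 [nan nan nan]<stdin>:12: RuntimeWarning: Mean of empty slice.
  ret = um.true_divide(
```

Run:
```python
from h import *
for d in(90,-90):
    for p in([.53,.006,.2],[.51,-.263,.2],[.539,.261,.2],[.43,.25,.1],[.53,.325,.1]):
        q=robot.ik(p,down(d));print(d,p,None if q is None else np.round(q,0))
for d in(0,180):
    q=robot.ik([.53,.3,.2],down(d));print(d,None if q is None else np.round(q,0))
d=90 if abs(robot.ik([.53,.006,.22],down(90))[5])<abs(robot.ik([.53,.006,.22],down(-90))[5]) else -90
print(d)
robot.goto([.53,.006,.22],down(d))
s=snap('wrist');save('w1.png',s[0],s=1.4);np.savez('w1.npz',P=cloud(s))
```

```text
90 [0.53, 0.006, 0.2] [ 22.   8. -20.   0. -62. 158.]
90 [0.51, -0.263, 0.2] [  -8.   12.  -15.    0.  -63. -172.]
90 [0.539, 0.261, 0.2] [ 45.  14. -11.   0. -64. 135.]
90 [0.43, 0.25, 0.1] [ 53.  11. -31.   0. -48. 127.]
90 [0.53, 0.325, 0.1] [ 49.  22. -16.   0. -53. 131.]
-90 [0.53, 0.006, 0.2] [ 22.   8. -20.   0. -62. -22.]
-90 [0.51, -0.263, 0.2] [ -8.  12. -15.   0. -63.   8.]
-90 [0.539, 0.261, 0.2] [ 45.  14. -11.   0. -64. -45.]
-90 [0.43, 0.25, 0.1] [ 53.  11. -31.   0. -48. -53.]
-90 [0.53, 0.325, 0.1] [ 49.  22. -16.   0. -53. -49.]
0 [ 48.  15. -10.   0. -64.  42.]
180 [  48.   15.  -10.    0.  -64. -138.]
-90
```

View pics/w1.png

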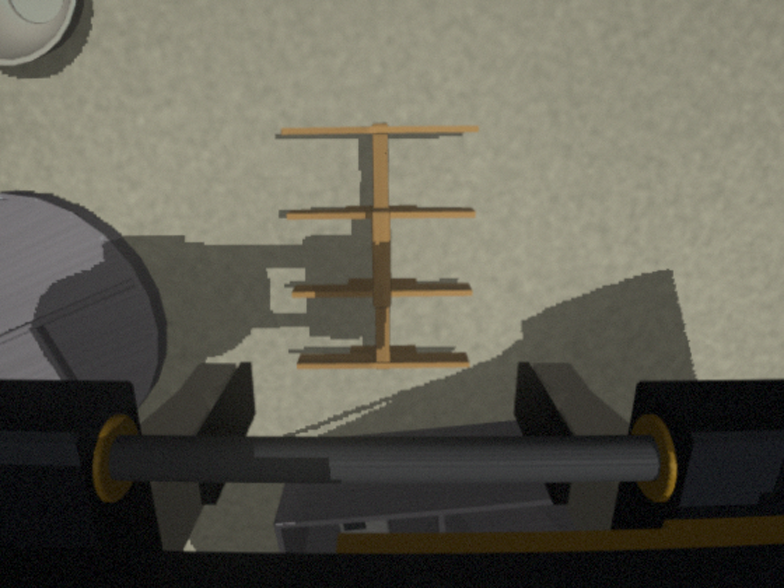

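The divider is upright with its rib up. The spine runs from (380,125) to (383,365) and the rib spans about (382,240)-(382,305).

```bash
cat >> h.py <<'E'
def rects(P,box,bands):
    M=(P[...,0]>box[0])&(P[...,0]<box[1])&(P[...,1]>box[2])&(P[...,1]<box[3])
    for lo,hi in bands:
        Q=P[M&(P[...,2]>lo)&(P[...,2]<hi)]
        if len(Q)<10: print(lo,hi,len(Q));continue
        r=cv2.minAreaRect((Q[:,:2]*1000).astype(np.float32))
        print(lo,hi,len(Q),'c',np.round(r[0],1),np.round(r[1],1),round(r[2],2),'z',np.median(Q[:,2]).round(4),'med',np.median(Q,0)[:2].round(4))
E
python3 - <<'E'
from h import *
P=np.load('w1.npz')['P']
rects(P,(.4,.62,-.1,.11),[(.02,.06),(.028,.037),(.045,.055)])
# spine pts between plates
M=(P[...,2]>.026)&(P[...,2]<.06)&(abs(P[...,0]-.53)<.03)
Q=P[M&(P[...,1]>-.09)&(P[...,1]<.1)]
for y in np.arange(-.08,.09,.01):
    q=Q[abs(Q[:,1]-y)<.005];print(round(y,3),len(q),q[:,0].min().round(4),q[:,0].max().round(4),np.median(q[:,2]).round(3))
E
```

```text
0.02 0.06 5235 c [533.    3.7] [124.4 168.7] 0.72 z 0.0319 med [0.5329 0.01  ]
0.028 0.037 3522 c [533.    3.7] [124.3 168.7] 0.76 z 0.0318 med [ 0.5329 -0.0217]
0.045 0.055 898 c [532.8   3.9] [12.  63.4] 0.53 z 0.0483 med [0.5329 0.0028]
-0.08 356 0.5002 0.56 0.032
-0.07 132 0.5292 0.5382 0.03
-0.06 121 0.5292 0.5382 0.03
-0.05 129 0.5283 0.5383 0.03
-0.04 127 0.5283 0.5375 0.031
-0.03 172 0.5017 0.539 0.031
-0.02 424 0.5 0.56 0.033
-0.01 143 0.5276 0.5383 0.048
-0.0 142 0.5276 0.5384 0.048
0.01 137 0.5275 0.5385 0.048
0.02 135 0.5275 0.5386 0.048
0.03 425 0.5001 0.56 0.033
0.04 40 0.5275 0.5377 0.031
0.05 97 0.5283 0.5372 0.03
0.06 102 0.5273 0.5372 0.03
0.07 92 0.5273 0.5363 0.03
0.08 294 0.5002 0.5599 0.031
```

Run:
```python
from h import *
robot.goto([.51,-.263,.22],down(-90))
s=snap('wrist');save('w2.png',s[0],s=1.4);P=cloud(s);np.savez('w2.npz',P=P)
rects(P,(.4,.62,-.4,-.12),[(.028,.04),(.016,.024),(.002,.012)])
```

```text
0.028 0.04 4360 c [ 512.1 -264.5] [199.8 142.9] 89.78 z 0.0331 med [ 0.5134 -0.2832]
0.016 0.024 22169 c [ 512.  -264.1] [190.3 133.3] 89.91 z 0.0195 med [ 0.5121 -0.2711]
0.002 0.012 3950 c [ 508.1 -288.5] [221.7 213.9] 89.95 z 0.0056 med [ 0.5134 -0.2899]
```

View pics/w2.png

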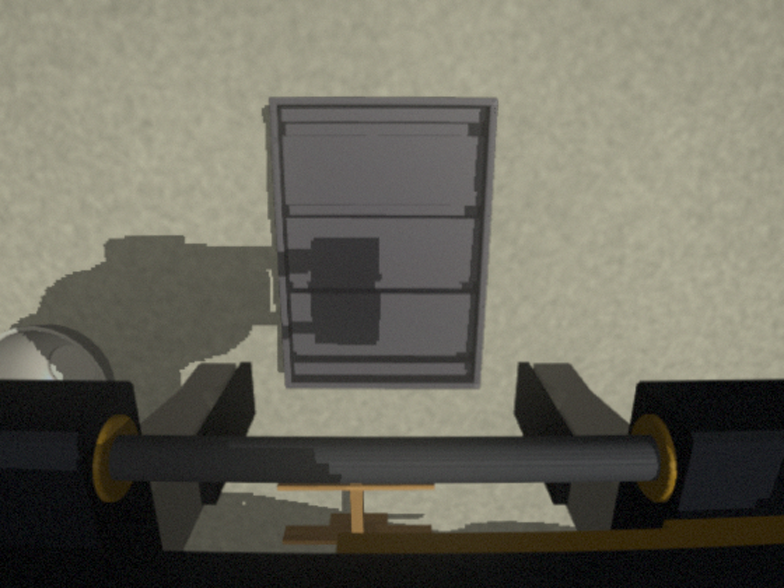

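The tray is at (0.512, -0.264) with yaw about -0.2°, and the measured sizes match. The divider is at (0.533, 0.0037) with yaw 0.7°. Grasping it now.

Run:
```python
from h import *
R=down(-90+.7)
robot.goto([.533,.0037,.2],R)
s=snap('wrist');rects(cloud(s),(.4,.65,-.12,.12),[(.045,.055),(.028,.037)])
robot.move_gripper(.6)
robot.servo_line([.533,.0037,.021],R,.1)
print(robot.read_position(),robot.read_force())
robot.move_gripper(0);print('w',robot.read_grip_width()*88)
robot.servo_line([.533,.0037,.15],R,.1)
print(robot.read_grip_width()*88,robot.read_force(),robot.read_position())
s=snap('wrist');save('w3.png',s[0],s=1.4);P=cloud(s);np.savez('w3.npz',P=P)
rects(P,(.4,.65,-.12,.12),[(.150,.17),(.17,.19),(.13,.19)])
```

```text
0.045 0.055 1008 c [533.1   4.4] [11.4 64.2] 1.03 z 0.0483 med [0.533 0.003]
0.028 0.037 3928 c [532.8   3.7] [124.4 168.8] 0.64 z 0.0318 med [ 0.5327 -0.022 ]
[0.53331387 0.00379307 0.02145967] [-0.13337284  0.6464797  -0.18257687]
w 12.118408548897847
11.990353881839848 [-0.6983426  -0.40792358 -0.51339217] [0.53257382 0.00360442 0.14927575]
0.15 0.17 13053 c [533.5 -13.1] [125.  135.4] 0.68 z 0.1601 med [ 0.5338 -0.0341]
0.17 0.19 4301 c [531.    3.1] [28.9 63.9] 12.86 z 0.1767 med [ 0.5334 -0.007 ]
0.13 0.19 19271 c [533.5 -13.1] [125.  135.4] 0.68 z 0.1605 med [ 0.5337 -0.0248]
```

View pics/w3.png

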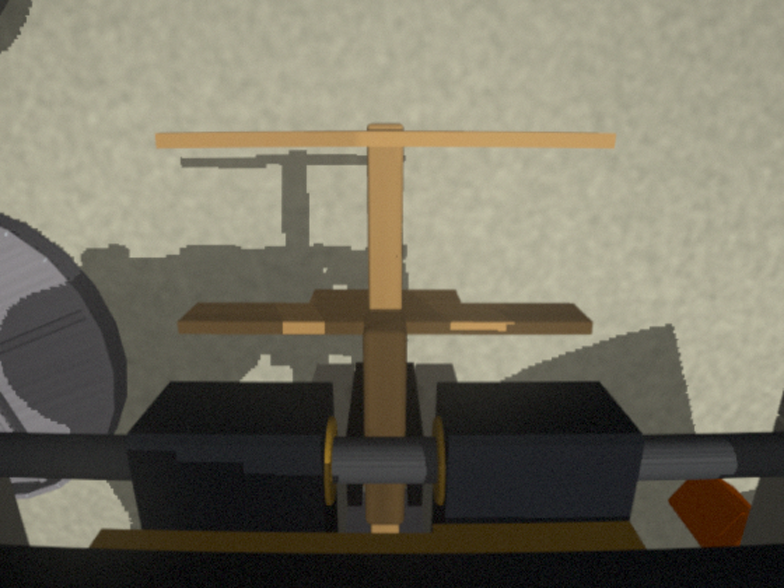

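The divider is held level. The far plate at row 140 is square to the spine, and the camera reads about 1 mm more in x than the TCP. Inserting now.

Run:
```python
from h import *
R=down(-90-.2);x,y=.5113,-.2648
robot.goto([x,y,.15],R)
robot.servo_line([x,y,.06],R,.08)
f0=np.array(robot.read_force());print('f0',f0)
z=.046
while z>.0275:
    robot.servo_line([x,y,z],R,.03)
    f=np.array(robot.read_force())-f0;p=robot.read_position();print(round(z,4),p.round(4),f.round(1))
    if np.linalg.norm(f)>15: break
    z-=.003
```

```text
f0 [-0.20123029  0.90092694 -1.16416755]
0.046 [ 0.5113 -0.2648  0.0459] [ 0.3 -1.5  0.8]
0.043 [ 0.5111 -0.2648  0.0428] [ 0.5 -0.9 -0.4]
0.04 [ 0.5111 -0.2648  0.0398] [ 0.1 -0.8  0.1]
0.037 [ 0.5112 -0.2648  0.0368] [ 1.1 -0.2 -0.1]
0.034 [ 0.5111 -0.2647  0.0337] [ 0.1 -0.6  0.4]
0.031 [ 0.5111 -0.2648  0.0308] [ 0.6 -0.5 -0.2]
0.028 [ 0.5113 -0.2648  0.0279] [ 0.3 -2.  -0.3]
```

Run:
```python
from h import *
R=down(-90-.2);x,y=.5113,-.2648
for z in(.027,.026,.025):
    robot.servo_line([x,y,z],R,.02);f=np.array(robot.read_force());print(z,robot.read_position().round(4),f.round(1))
    if f[2]>8: break
robot.move_gripper(.35);robot.dwell(.2)
robot.servo_line([x,y,.1],R,.1)
robot.servo_line([x,y,.2],R,.2)
s=snap('wrist');save('w4.png',s[0],s=1.4);P=cloud(s);np.savez('w4.npz',P=P)
rects(P,(.4,.62,-.4,-.12),[(.050,.06),(.034,.044),(.016,.024)])
```

```text
0.027 [ 0.5113 -0.2648  0.0279] [-2.4  1.8  8.2]
0.05 0.06 1041 c [ 507.1 -264.8] [63.5 11.4] 89.68 z 0.0555 med [ 0.507  -0.2662]
0.034 0.044 4674 c [ 512.1 -265.3] [197.3 141.5] 89.75 z 0.0381 med [ 0.5086 -0.2924]
0.016 0.024 20547 c [ 512.2 -263.9] [189.9 133.4] 89.74 z 0.0195 med [ 0.5171 -0.2782]
```

View pics/w4.png

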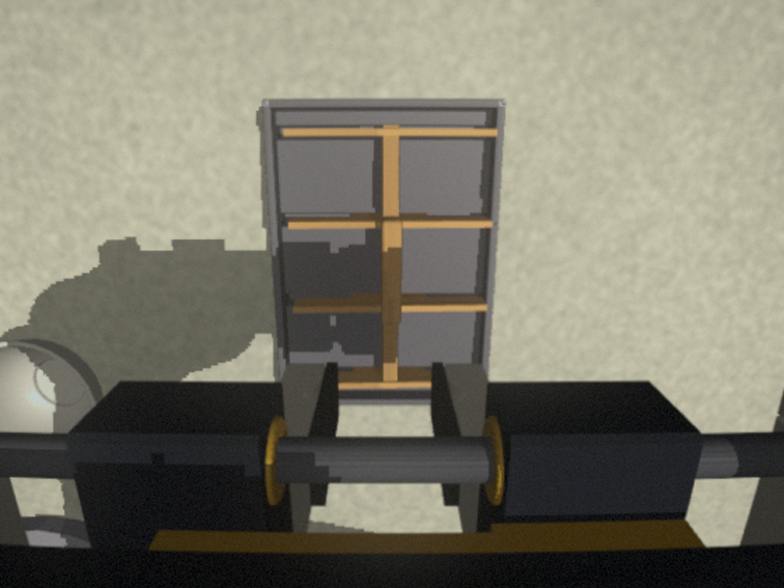

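The divider is home: the rib top reads 55.5 mm and the expected value is 56. All four plates lie in their slots, shifted about 4-5 mm in x against the wall clearance, which is inside the 7 mm tolerance. Next I'll look into the caddy.

Run:
```python
from h import *
print(robot.read_t())
robot.goto([.484,.285,.26],down(-90+6.3))
s=snap('wrist');save('w5.png',s[0],s=1.4);P=cloud(s);np.savez('w5.npz',P=P)
print(robot.read_t())
rects(P,(.3,.65,.1,.42),[(.085,.11)])
M=(P[...,2]>.055)&(P[...,2]<.08)
n,L,st,c=cv2.connectedComponentsWithStats(M.astype(np.uint8))
for i in range(1,n):
    if st[i,4]>150:
        Q=P[L==i];r=cv2.minAreaRect((Q[:,:2]*1000).astype(np.float32));print(st[i,4],(c[i]*1.4).round(),np.round(r[0],1),np.round(r[1],1),round(r[2],1),np.median(Q[:,2]).round(4))
```

```text
16.8417
18.8833
0.085 0.11 11787 c [484.2 257.6] [220.9 202.6] 6.06 z 0.0969 med [0.4845 0.2397]
1232 [268. 104.] [545.4 197.5] [105.   62.5] 5.8 0.0684
1268 [514. 104.] [436.3 186.1] [104.   62.9] 5.8 0.0682
1678 [676. 105.] [305.4 164.8] [37.  36.4] 58.4 0.0634
1699 [303. 105.] [546.7 193.3] [36.  36.1] 8.3 0.0673
1148 [278. 244.] [548.5 288.5] [ 52.8 120.9] 66.0 0.0683
1256 [503. 244.] [414.5 274.3] [120.   52.6] 36.4 0.0683
1543 [311. 211.] [537.1 260.8] [36.7 36.8] 4.7 0.0673
1527 [471. 215.] [429.5 251.7] [36.1 36.9] 9.9 0.0674
1397 [640. 247.] [307.2 260.7] [36.7 36.4] 75.1 0.0632
1382 [293. 341.] [540.4 354.8] [ 49.4 118.2] 67.6 0.0683
1288 [316. 305.] [529.  325.9] [36.6 35.8] 0.4 0.0673
1390 [485. 341.] [408.7 340.9] [117.4  49.2] 34.9 0.0681
1490 [384. 514.] [459.8 504.5] [127.9  42.6] 6.2 0.0555
```

View pics/w5.png

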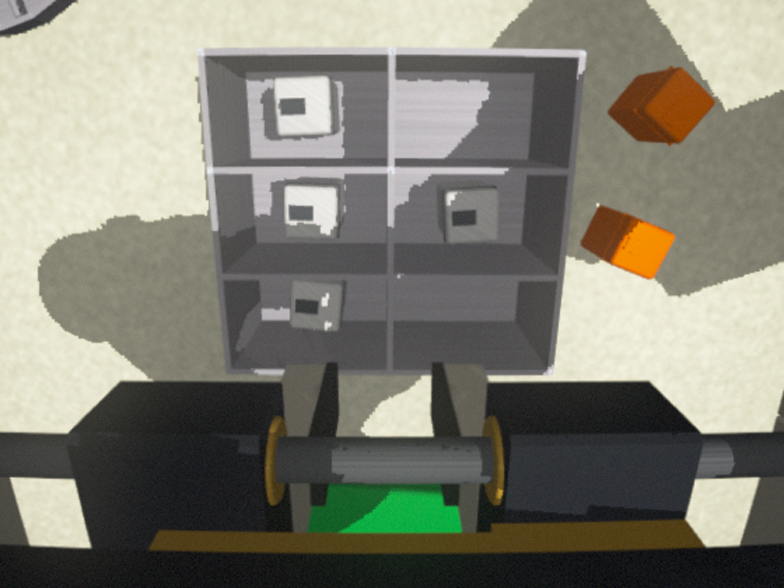

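There are four tins and two empty wells. Each tin top measures 36x36 mm at z 67 mm. Starting with tin c at (303,105).

```bash
cat >> h.py <<'E'
TR=np.array([.5112,-.2648])
def tin(x,y,yaw,cx,cy):
    R=down(-90+yaw);x-=.001;y-=.0004
    robot.goto([x,y,.2],R);robot.move_gripper(.55)
    robot.servo_line([x,y,.12],R,.15);robot.servo_line([x,y,.044],R,.06)
    print('f',robot.read_force().round(1))
    robot.move_gripper(0);print('w',robot.read_grip_width()*88)
    robot.servo_line([x,y,.21],R,.12);print('w',robot.read_grip_width()*88)
    R=down(-90-.25);a=np.radians(-.25);X,Y=TR+[cx*np.cos(a)-cy*np.sin(a),cx*np.sin(a)+cy*np.cos(a)]
    robot.goto([X,Y,.21],R);robot.servo_line([X,Y,.075],R,.12);robot.dwell(.2);f0=robot.read_force()[2]
    z=.0625
    while z>.057:
        robot.servo_line([X,Y,z],R,.03);f=robot.read_force()[2]-f0
        if f>3: break
        z-=.0007
    print('placed',robot.read_position().round(4),f,'w',robot.read_grip_width()*88)
    robot.move_gripper(.53);robot.dwell(.2)
    robot.servo_line([X,Y,.13],R,.1);robot.servo_line([X,Y,.2],R,.2);print('t',robot.read_t())
E
python3 - <<'E'
from h import *
tin(.5467,.1933,8.3,-.036,-.054)
robot.goto([TR[0],TR[1],.24],down(-90))
s=snap('wrist');save('w6.png',s[0],s=1.4);P=cloud(s)
rects(P,(.4,.62,-.4,-.12),[(.075,.09),(.050,.06),(.016,.024)])
E
```

```text
f [0.3 0.2 0.6]
w 35.94323406860983
w 35.79126460715855
placed [ 0.475  -0.3187  0.0602] 5.788156907118106 w 36.182962884701986
t 30.9667
0.075 0.09 1946 c [ 476.  -318.2] [36.4 36. ] 0.16 z 0.0834 med [ 0.4766 -0.3189]
0.05 0.06 914 c [ 497.8 -289.1] [113.9  32.5] 68.51 z 0.0554 med [ 0.5076 -0.2681]
0.016 0.024 15409 c [ 511.9 -263.7] [191.2 133.3] 89.83 z 0.0195 med [ 0.5239 -0.2663]
```

View pics/w6.png

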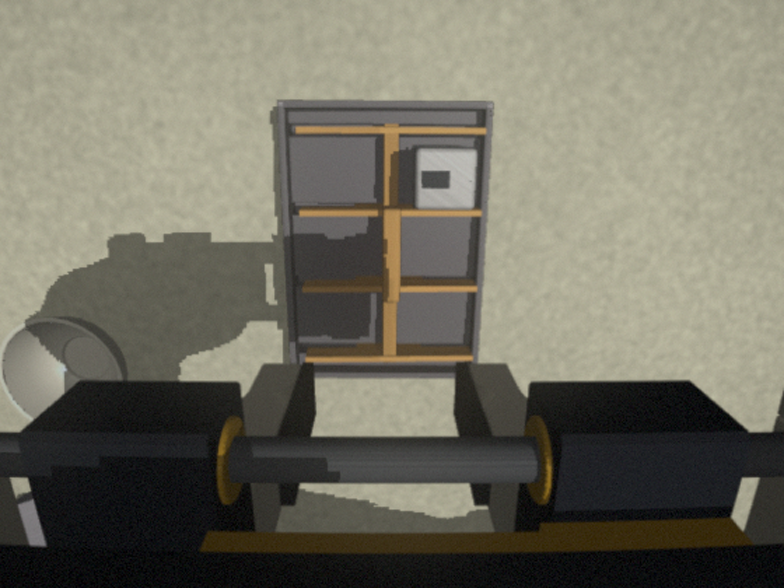

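The first tin stands square in its compartment, around (446,178), with its top at 83.4 mm. The divider is still seated. Doing the other three.

Run:
```python
from h import *
tin(.5371,.2608,4.7,-.036,.054)
tin(.4295,.2517,9.9,.036,-.054)
tin(.5290,.3259,.4,.036,.054)
robot.goto([TR[0],TR[1]+.03,.3],down(-90))
s=snap('wrist');save('w7.png',s[0],s=1.4);P=cloud(s)
M=(P[...,2]>.075)&(P[...,2]<.09)&(P[...,1]<-.1)
n,L,st,c=cv2.connectedComponentsWithStats(M.astype(np.uint8))
for i in range(1,n):
    if st[i,4]>100:
        Q=P[L==i];r=cv2.minAreaRect((Q[:,:2]*1000).astype(np.float32));print((c[i]*1.4).round(),np.round(r[0],1),np.round(r[1],1),round(r[2],1),np.median(Q[:,2]).round(4),Q[:,2].std().round(4))
M=(P[...,2]>.050)&(P[...,2]<.06)
rects(P,(.49,.525,-.31,-.22),[(.050,.06)])
rects(P,(.4,.62,-.4,-.12),[(.016,.024),(.028,.09)])
```

```text
f [-0.3  0.9  0.5]
w 35.95830530148573
w 36.19207117031929
placed [ 0.4756 -0.2107  0.0602] 5.217036718162778 w 35.98962392952035
t 44.4083
f [-0.2  0.1  0.2]
w 35.960480628504286
w 36.1036917127697
placed [ 0.547  -0.319   0.0603] 7.168743848780171 w 35.890483766430584
t 57.55
f [0.2 0.2 0.8]
w 35.99295022610751
w 35.83607649575961
placed [ 0.5475 -0.211   0.0602] 6.23825390769136 w 35.47897953040106
t 71.1417
[331. 126.] [ 548. -319.] [35.1 36.6] 89.7 0.0833 0.0011
[435. 127.] [ 476.2 -317.9] [35.4 35.6] 89.6 0.0833 0.0011
[431. 278.] [ 476.3 -210.1] [36.8 36.1] 89.9 0.0834 0.0015
[335. 278.] [ 548.5 -210.2] [36.  36.1] 89.5 0.0833 0.0015
0.05 0.06 705 c [ 503.1 -264.2] [22.4 88.8] 2.65 z 0.0554 med [ 0.5075 -0.2662]
0.016 0.024 8930 c [ 512.1 -263.9] [192.3 133.5] 89.76 z 0.0195 med [ 0.5167 -0.2695]
0.028 0.09 12455 c [ 511.9 -264.2] [199.9 142.7] 89.93 z 0.0549 med [ 0.5085 -0.2833]
```

View pics/w7.png

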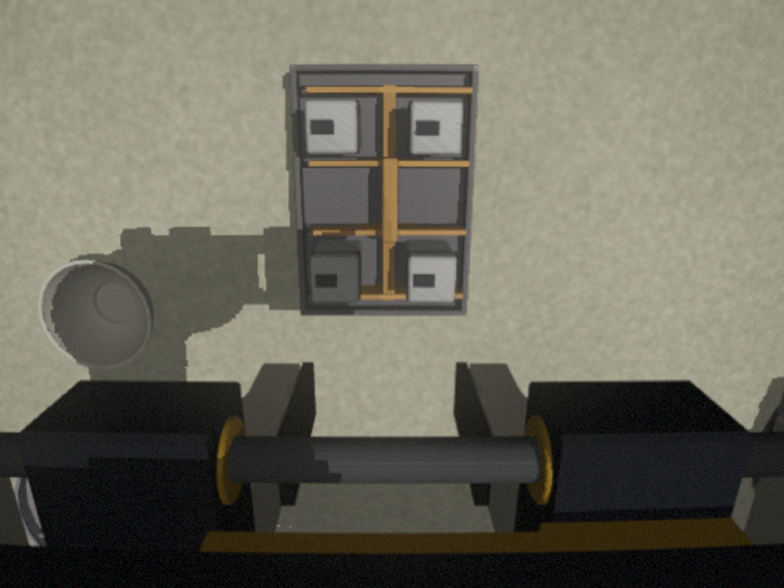

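All four tins stand square at (331,126), (435,127), (431,278) and (335,278), and the divider is seated. I'll check that the wells are empty and the bystanders unmoved, then hand in.

Run:
```python
from h import *
z=np.load('top0.npz');P0=z['P'];s=snap('top');P=cloud(s)
c,sn=np.cos(np.radians(6.06)),np.sin(np.radians(6.06))
for a in(-.054,.054):
    for b in(-.066,0,.066):
        X,Y=.4842+a*c-b*sn,.2576+a*sn+b*c
        m=(np.hypot(P[...,0]-X,P[...,1]-Y)<.03);print(np.nanpercentile(P[m][:,2],90).round(3),end=' ')
print()
def cen(P,im,u0,v0,u1,v1,lo):
    q=P[int(v0/1.4):int(v1/1.4),int(u0/1.4):int(u1/1.4)].reshape(-1,3);q=q[q[:,2]>lo];return q[:,:2].mean(0).round(4),len(q)
for n,b in dict(plate=(325,145,425,245,.008),bowl=(440,180,500,235,.01),box=(130,280,200,370,.02)).items(): print(n,cen(P0,0,*b),cen(P,0,*b))
save('top1.png',s[0],s=1.4)
```

```text
0.008 0.008 0.01 0.008 0.008 0.008 
plate (array([0.7978, 0.0648]), 1042) (array([0.7281, 0.0475]), 1464)
bowl (array([ 0.7613, -0.1708]), 548) (array([ 0.7318, -0.1559]), 626)
box (array([0.4661, 0.5327]), 1630) (array([0.4661, 0.5327]), 1625)
```

View pics/top1.png

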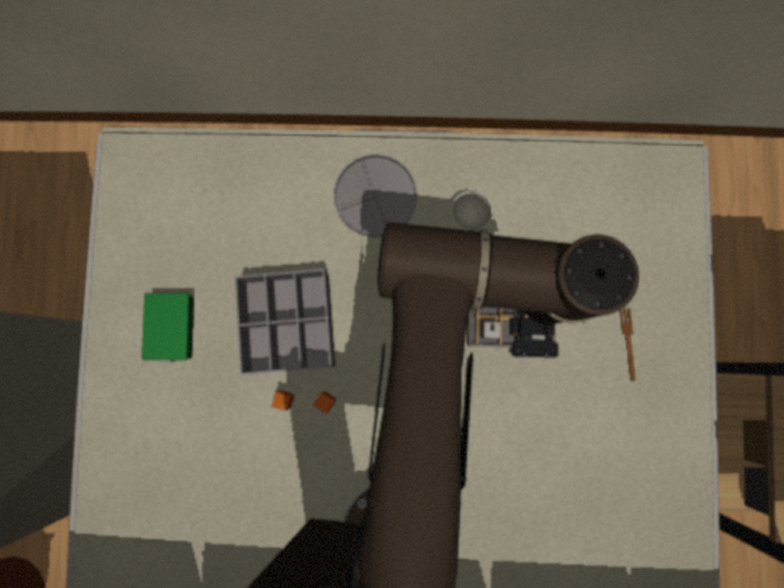

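All wells are empty. The plate (375,195), bowl (470,210), box and fork are where they were. The shifts in the plate and bowl centroids come from the arm entering those image boxes.

```bash
python3 -c "
from rig import robot
robot.dwell(.3);robot.job_done()"
```

```text
the job is handed in; nothing more can be done
```

I seated the divider in the tray, then moved all four tins from the caddy into the tray's four corner compartments and handed the job in. The last tin was down at about 71 s; no verdict is reported.

- **Tins:** each stands upright with its top at about 83.4 mm (84 expected), within about 2 mm of its compartment's middle. All six caddy wells read empty.
- **Divider:** it is fully down, with its rib top at 55.4 mm (56 expected). It sits 4–5 mm off centre in x, resting towards one wall. I left it there because that is inside the 7 mm limit. I don't know whether the release or a knock moved it.
- **Bystanders:** the snack box reading is unchanged. The plate and bowl depth check disagreed, showing apparent shifts of about 70 mm and 33 mm. I put that down to the arm being in those image areas, because in the picture both, and the fork, look unmoved. I did not re-measure them with the arm clear.

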